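Seat the four-blade link bar in the distribution block

ROBOT

A 6-joint arm with a two-finger parallel gripper is mounted at the origin on a cart in front of the work surface, level with it; the furniture and walls round the work are solid. World frame = base frame: x ahead of the robot, y to its left, z up, the work surface at z = 0. Lengths are in m, angles in degrees, forces in N, time in s.
With the tool pointing down it reaches from about 0.25 to 0.725 m from the base axis. Payload 9.7 kg.
Tool frame: the origin (TCP) lies at the centre of the arm's flange, where the gripper is bolted on; the fingertips stand 173 mm ahead of it and the grasp point (between the pads) lies 155 mm ahead of it; z points along the fingers, y is the line along which they close (so a half turn about z gives the same grasp; the last joint's range is limited). The gripper opens to 85 mm and grips with 20 to 120 N. Pads are 22 mm wide; open, the fingers measure 114 mm over their backs; the gripper's body (76 mm by 85 mm) begins 54 mm behind the grasp point. The pads swing forward as they close: fully open they stand 13 mm farther back than shut.
Start: joints at [-77.006, 4.979, 10.078, 95.1, 0, 90], TCP at [0.124, -0.536, 0.405] pointing down, gripper open.
Joint ranges: [-179.16, 179.16], [-48.56, 103.87], [-65.8, 70.77], [-126.05, 130.52], [-82.76, 87.17], [-180, 180]. Speed limits (degrees/s): [127.2, 127.2, 147.25, 180, 180, 180].

INTERFACE

Orientations are given as [roll, pitch, yaw] about the fixed x, y, z axes, in that order (R = Rz(yaw) Ry(pitch) Rx(roll)).
In Python, from workcell import monitor, camera, get_calibration, bot gives the robot as it stands.
- The arm moves only by the tool carry_out, never from a script. Its argument "targets" is text: rows parted by semicolons, each of 7 numbers parted by spaces: the shift along the tool's x, y, z in units of 0.04 m (1.0 is 0.04 m), then the turn, a rotation vector about the tool's x, y, z in units of 0.1 rad (1.0 is 0.1 rad), then the opening, from -1 (shut) to 1 (fully open), so that 0 is half open. A call has exactly 8 rows; each row shifts and turns the commanded pose from where the row before left it, along the tool's axes as they then stand; what a row does not reach is not made up. A row lasts 1/12 s, in which the tool goes at most 41.7 mm and 7.16 degrees, less where a joint would pass 70% of its speed; a pose out of reach is approached as far as the arm can. A call with a number of a shift or a turn outside -1 to 1 is refused whole. A call with a gripper value outside its range is refused whole. The fingers move at their own pace and stop on an object; "newtons" is the grip in N (left out, the last holds). Time passes only in rows, so rows that do not move let the fingers close, or fill a call up. It gives the time, the measured TCP pose, the force, the opening and the grip force at its end, in the units of the state.
- monitor.get_obs(): the state, without advancing time (a new reading comes with each control period).
- camera(name): name is "side" or "top" or "wrist"; returns the picture (420x560x3 uint8, red, green, blue); there is no depth.
- get_calibration(name): a dict with "fx", "fy", "cx", "cy" (pixels), "D" ([k1, k2, p1, p2, k3] as OpenCV has them; the pictures are not rectified), "view" (4x4, takes a point from world to camera coordinates). Camera axes: x right, y down, z forward; pixel columns grow to the right and rows downward; lengths in m; the calibration is good to about 2 mm. A picture is of the moment at which its call begins: read the wrist's pose just before it. get_calibration takes no time and is no camera call; for the wrist camera it gives the pose at the moment of the call.
- bot.job_done(): hands the job in; it is judged then, once.
The state is a dict: "time": time; "q": joint angles; "qd": joint speeds; "joint_efforts": joint torques, N m; "ee_pos": TCP position; "tcp_rot": TCP orientation; "wrist_force": force on the tool from outside, world axes, zero at the start; "torque": the same for the moment, N m; "opening": finger opening in m; "grasp_force": force on a finger pad.
Only numpy, scipy, OpenCV 4.12 (cv2) and the standard library are available. Lean on these libraries where they do the work, as an engineer would, in place of code of your own. Each camera call takes 0.05 s, during which the arm holds its last target. There are 200 camera calls.

TASK

Take the orange link bar with the four copper blades and lower it, without dropping it, into the black distribution block so that each blade goes into its own socket and the bar is fully home, its shoulder plate resting flat on the block. Let go of it, and leave the green three-blade bar, the small black adapter brick and the small blue reel where they are.

Things in the scene. Friction and masses are not known exactly. Their poses are not given: they have to be found in the camera images.
- orange_bar_center (a point): Centre of the loose orange link bar, standing blades down on the bench: 34 x 116 x 78 mm, 150 g; blade tips 39 mm below this point. z up. Four copper blades in a row along its y axis, at y = -51, -17, 17, 51 mm, each 28 mm (x) by 6 mm (y), 32 mm long, rounded tips. Above them a shoulder plate 6 mm thick, underside 7 mm below this point. Same after a half turn about z.
- orange_bar_grip (a point): Point to hold the orange bar, 21 mm above its centre, axes as the bar's: in the upright grip rib, 16 mm thick (x; the fingers close along this), 92 mm long (y), from 22 mm below to 18 mm above this point.
- block_mouth (a point): Centre of the top face, 46 mm above the bench, of the fixed black distribution block, 74 mm (x) by 184 mm (y), on the blue mat. Four open sockets in a row along its y axis, at y = -51, -17, 17, 51 mm, each 50 mm (x) by 24 mm (y), 36 mm deep. A bar fully home has its centre point 7 mm above this point, its y axis along the block's (either way round).
- bench_psu: Tall black power supply, fixed, 85 mm wide, 215 mm long, top 168 mm above the bench; origin on the bench under its middle, front (with knobs) up to 136 mm ahead along its -x axis. It stands between the block and the bars: carry the bar over it or past its front.
- green_bar_center (a point): Centre, half-way up, of the loose green link bar: same build and height as the orange one but with three blades 46 mm apart, 106 mm long; it does not fit the block. Stays where it is.
- lead_brick: Small black adapter brick, 42 x 74 x 30 mm, loose, on the mat to the right of the block; origin at the centre of its underside. Stays where it is.
- wick_reel: Small flat blue reel, 42 x 68 x 10 mm with its copper end, loose, near the bars; origin at the centre of its underside. Stays where it is.
Things that resemble listed ones, but are neither listed nor needed, are in the scene too. Of the things that look like the part that bears block_mouth, the larger one is meant.

How it is judged:
By the outcome, as a careful person would: the job done as asked, in the order asked, and still so for the second after the job is handed in, with the robot touching nothing.
It also fails if it takes over 40 s, if anything falls off the work surface, if the arm or the gripper's body presses on something with over 40 N, if the wrist force passes 120 N, or if a joint passes its speed limit or range.

## Working session

There is one attempt and no reset: what is moved stays moved. The work goes in short steps, Python scripts to look and compute and a tool call to move; the robot and the scene stay as the last step left them, time stands still between calls to the robot, and variables do not carry over. Pictures are saved under pics/ and viewed, at most 10 in all, crops included, and the job is handed in when it is done.

Besides the shell and the picture viewer there is one more tool, called after "Call:" as a command line: name --argument value ..., lists and objects as JSON in quotes. carry_out: Moves the arm, as the interface text tells. Shifts and turns lie within -1 to 1; 1 stands for 0.04 m of shift or 0.1 rad of turn. Its arguments: {"type":"object","properties":{"targets":{"type":"string"},"newtons":{"type":"number"}},"required":["targets"]}

```bash
mkdir -p pics; python3 - <<'E'
from workcell import monitor,camera,get_calibration
import cv2,numpy as np
o=monitor.get_obs();print({k:o[k] for k in('time','ee_pos','tcp_rot','opening')})
for n in('top','side'):
    c=get_calibration(n);print(n,{k:np.round(v,4).tolist() for k,v in c.items()})
    cv2.imwrite(f'pics/{n}0.png',camera(n)[:,:,::-1])
E
```

```text
{'time': 0.0, 'ee_pos': array([ 0.12368109, -0.53591631,  0.40396472]), 'tcp_rot': array([-1.79920997e+02,  4.10984822e-04,  1.29948271e+01]), 'opening': 0.0854308148051498}
top {'fx': 400.3622, 'fy': 400.3622, 'cx': 280.8784, 'cy': 208.3523, 'D': [0.0262, 0.0, 0.0, 0.0, 0.0], 'view': [[0.0069, -0.9998, 0.0208, -0.1518], [-0.9912, -0.0095, -0.1319, 0.5254], [0.132, -0.0197, -0.991, 1.2826], [0.0, 0.0, 0.0, 1.0]]}
side {'fx': 478.4965, 'fy': 478.4965, 'cx': 280.9267, 'cy': 217.7708, 'D': [-0.0905, 0.0, 0.0, 0.0, 0.0], 'view': [[-0.9903, 0.1377, -0.0177, 0.5374], [0.11, 0.7004, -0.7052, 0.1099], [-0.0848, -0.7003, -0.7088, 1.3225], [0.0, 0.0, 0.0, 1.0]]}
```

View pics/top0.png

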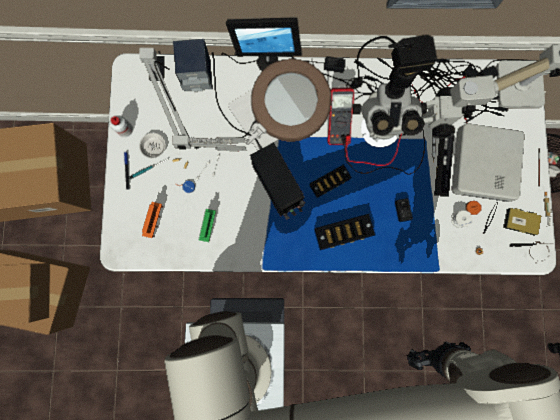

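View pics/side0.png

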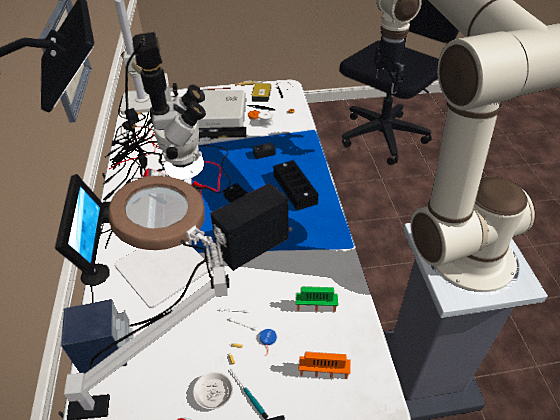

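Top view: the orange bar is at (152,219), with the green bar at (207,225) as the look-alike. The larger block with four sockets is at (345,231), and the smaller decoy block is at (330,181). The PSU is at (277,180), the brick at (403,207) and the reel at (189,185). I choose orange (152,219) and block (345,231).

```bash
cat > h.py <<'E'
import cv2,numpy as np
from workcell import monitor,camera,get_calibration
def ray(c,uv):
    K=np.array([[c['fx'],0,c['cx']],[0,c['fy'],c['cy']],[0,0,1.]])
    p=cv2.undistortPoints(np.array(uv,float).reshape(-1,1,2),K,np.array(c['D'],float)).reshape(-1,2)
    V=np.array(c['view']);R=V[:3,:3];C=-R.T@V[:3,3]
    return C,np.c_[p,np.ones(len(p))]@R
def at(c,uv,z):
    C,d=ray(c,uv);return C+d*((z-C[2])/d[:,2])[:,None]
def proj(c,P):
    K=np.array([[c['fx'],0,c['cx']],[0,c['fy'],c['cy']],[0,0,1.]]);V=np.array(c['view'])
    return cv2.projectPoints(np.array(P,float).reshape(-1,1,3),cv2.Rodrigues(V[:3,:3])[0],V[:3,3],K,np.array(c['D'],float))[0].reshape(-1,2)
E
python3 - <<'E'
from h import *
c=get_calibration('top');im=cv2.imread('pics/top0.png')
hsv=cv2.cvtColor(im,cv2.COLOR_BGR2HSV)
for n,lo,hi,win,z in(('orange',(5,150,100),(18,255,255),(130,195,175,245),.06),('green',(45,120,60),(80,255,255),(190,195,225,250),.06),('gold',(12,60,90),(35,255,255),(310,210,380,252),.03)):
    m=cv2.inRange(hsv,lo,hi);k=np.zeros_like(m);a,b,d,e=win;k[b:e,a:d]=m[b:e,a:d]
    pts=np.argwhere(k)[:,::-1].astype(np.float32)
    r=cv2.minAreaRect(pts);box=cv2.boxPoints(r);w=at(c,box,z)
    print(n,len(pts),r,'\n',w.round(3).tolist(),w.mean(0).round(3))
print('psu',at(c,[[250,160],[270,148],[304,204],[283,217]],.168).round(3).tolist())
print('block',at(c,[[315,221],[370,213],[375,241],[320,249]],.046).round(3).tolist())
a=cv2.resize(im[190:255,130:230],None,fx=4,fy=4,interpolation=3);b=cv2.resize(im[190:255,300:400],None,fx=4,fy=4,interpolation=3)
cv2.imwrite('pics/crop.png',np.hstack([a,b]))
E
```

```text
orange 291 ((150.95999145507812, 219.2799835205078), (11.279998779296875, 35.20000076293945), 16.260204315185547) 
 [[0.435, 0.298, 0.06], [0.544, 0.272, 0.06], [0.534, 0.237, 0.06], [0.425, 0.263, 0.06]] [0.485 0.268 0.06 ]
green 270 ((207.0275115966797, 224.77899169921875), (9.618353843688965, 31.47019386291504), 12.804266929626465) 
 [[0.422, 0.114, 0.06], [0.521, 0.095, 0.06], [0.514, 0.064, 0.06], [0.416, 0.084, 0.06]] [0.468 0.089 0.06 ]
gold 121 ((344.0531311035156, 234.30184936523438), (17.712732315063477, 33.23682403564453), 75.25643920898438) 
 [[0.457, -0.296, 0.03], [0.486, -0.402, 0.03], [0.43, -0.416, 0.03], [0.401, -0.31, 0.03]] [ 0.443 -0.356  0.03 ]
psu [[0.655, -0.051, 0.168], [0.693, -0.111, 0.168], [0.523, -0.213, 0.168], [0.483, -0.151, 0.168]]
block [[0.485, -0.259, 0.046], [0.513, -0.439, 0.046], [0.421, -0.454, 0.046], [0.394, -0.275, 0.046]]
```

View pics/crop.png

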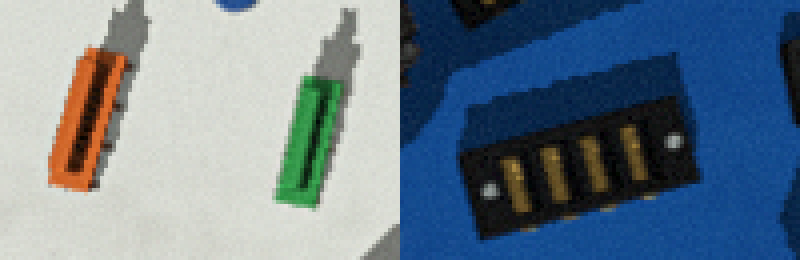

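The crop confirms the four-blade orange bar at (152,219) and the four-socket block at (345,232). It also shows green as the shorter bar. The bar sizes agree at about 112 x 36 mm. Moving above the orange bar.

Call:
carry_out --targets "0.55 -0.73 0 0 0 0 1;0.55 -0.73 0 0 0 0 1;0.55 -0.73 0 0 0 0 1;0.55 -0.73 0 0 0 0 1;0.55 -0.73 0 0 0 0 1;0.55 -0.73 0 0 0 0 1;0.55 -0.73 0 0 0 0 1;0.55 -0.73 0 0 0 0 1" --newtons 40

```text
time: 0.77
ee_pos: [0.2427, -0.2671, 0.4044]
tcp_rot: [-180.0, -0.0, 13.0]
wrist_force: [0.6, -0.9, 0.5]
opening: 0.0854
grasp_force: 0.0
```

Call:
carry_out --targets "0.55 -0.73 0 0 0 0 1;0.55 -0.73 0 0 0 0 1;0.55 -0.73 0 0 0 0 1;0.55 -0.73 0 0 0 0 1;0.55 -0.73 0 0 0 0 1;0.55 -0.73 0 0 0 0 1;0.55 -0.73 0 0 0 0 1;0.55 -0.73 0 0 0 0 1"

```text
time: 1.43
ee_pos: [0.3617, 0.0004, 0.4047]
tcp_rot: [180.0, -0.0, 13.0]
wrist_force: [0.4, -0.8, 0.6]
opening: 0.0855
grasp_force: 0.0
```

Call:
carry_out --targets "0.55 -0.73 0 0 0 0 1;0.55 -0.73 0 0 0 0 1;0.55 -0.73 0 0 0 0 1;0.55 -0.73 0 0 0 0 1;0.55 -0.73 0 0 0 0 1;0.55 -0.73 0 0 0 0 1;0.55 -0.73 0 0 0 0 1;0.55 -0.73 0 0 0 0 1"

```text
time: 2.1
ee_pos: [0.5002, 0.1823, 0.4077]
tcp_rot: [-176.5, 0.1, 19.3]
wrist_force: [-0.4, -0.1, -0.4]
opening: 0.0853
grasp_force: 0.0
```

Call:
carry_out --targets "0 0 0 0 0 0.9 1;0 0 0 0 0 0.9 1;0 0 0 0 0 0.9 1;0 0 0 0 0 0.9 1;0 0 0 0 0 1 1;0 0 0 0 0 0 1;0 0 0 0 0 0 1;0 0 0 0 0 0 1"

```text
time: 2.77
ee_pos: [0.5253, 0.0475, 0.4065]
tcp_rot: [-171.6, 2.6, 3.5]
wrist_force: [-1.3, -0.0, 0.3]
opening: 0.0856
grasp_force: 0.0
```

```bash
python3 - <<'E'
from h import *
o=monitor.get_obs();print({k:np.round(o[k],4) for k in('time','q','ee_pos','tcp_rot')})
c=get_calibration('wrist');im=camera('wrist')[:,:,::-1].copy();cv2.imwrite('pics/w1.png',im)
import pickle;pickle.dump(c,open('w1.pkl','wb'));print(proj(c,[.485,.268,.078]),np.round(c['view'],3).tolist())
E
```

```text
{'time': np.float64(2.7667), 'q': array([  3.3961,   3.4603,   8.5033,  97.6964,   8.3804, 179.943 ]), 'ee_pos': array([0.5253, 0.0475, 0.4065]), 'tcp_rot': array([-171.6169,    2.645 ,    3.4525])}
[[ 97.56547082 189.42480467]] [[0.051, -0.988, -0.145, 0.079], [-0.927, -0.101, 0.362, 0.433], [-0.372, 0.116, -0.921, 0.562], [0.0, 0.0, 0.0, 1.0]]
```

View pics/w1.png

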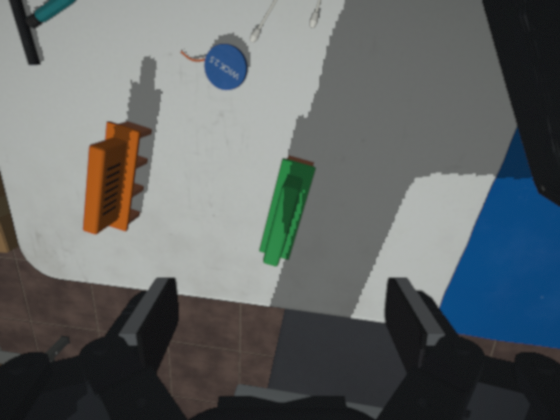

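Wrist view: the orange bar is at (112,178), green at (288,212) and the reel at (226,66). Joint 6 stopped at its 180° limit, so I'll level the tool and use the other half-turn (yaw about 167).

Call:
carry_out --targets "0 0 0 -0.73 0.23 0 1;0 0 0 -0.73 0.23 0 1;0 0 0 0 0 -1 1;0 0 0 0 0 -1 1;0 0 0 0 0 -1 1;0 0 0 0 0 -1 1;0 0 0 0 0 -1 1;0 0 0 0 0 -1 1"

```text
time: 3.48
ee_pos: [0.5258, 0.0385, 0.4067]
tcp_rot: [-179.7, -0.2, 38.8]
wrist_force: [0.3, 1.1, -0.0]
opening: 0.0853
grasp_force: 0.0
```

Call:
carry_out --targets "0 0 0 0 0 -1 1;0 0 0 0 0 -1 1;0 0 0 0 0 -1 1;0 0 0 0 0 -1 1;0 0 0 0 0 -1 1;0 0 0 0 0 -1 1;0 0 0 0 0 -1 1;0 0 0 0 0 -1 1"

```text
time: 4.15
ee_pos: [0.5259, 0.0385, 0.4067]
tcp_rot: [-179.9, -0.4, 84.7]
wrist_force: [-0.1, -0.5, -0.5]
opening: 0.0849
grasp_force: 0.0
```

Call:
carry_out --targets "0 0 0 0 0 -1 1;0 0 0 0 0 -1 1;0 0 0 0 0 -1 1;0 0 0 0 0 -1 1;0 0 0 0 0 -1 1;0 0 0 0 0 -1 1;0 0 0 0 0 -1 1;0 0 0 0 0 -1 1"

```text
time: 4.82
ee_pos: [0.5258, 0.0385, 0.4067]
tcp_rot: [179.7, -0.3, 130.5]
wrist_force: [-0.4, 0.0, 0.0]
opening: 0.0856
grasp_force: 0.0
```

Call:
carry_out --targets "0 0 0 0 0 -1 1;0 0 0 0 0 -1 1;0 0 0 0 0 -1 1;0 0 0 0 0 -1 1;0 0 0 0 0 -1 1;0 0 0 0 0 -1 1;0 0 0 0 0 -0.5 1;0 0 0 0 0 0 1"

```text
time: 5.48
ee_pos: [0.5259, 0.0384, 0.4067]
tcp_rot: [179.6, -0.1, 167.6]
wrist_force: [0.2, 0.7, 0.0]
opening: 0.0857
grasp_force: 0.0
```

Call:
carry_out --targets "0.32 0.77 0 0 0 0 1;0.32 0.77 0 0 0 0 1;0.32 0.77 0 0 0 0 1;0.32 0.77 0 0 0 0 1;0.32 0.77 0 0 0 0 1;0.32 0.77 0 0 0 0 1;0.32 0.77 0 0 0 0 1;0 0 0 0 0 0 1"

```text
time: 6.15
ee_pos: [0.4844, 0.2723, 0.4078]
tcp_rot: [179.6, -0.2, 167.5]
wrist_force: [-0.2, 0.3, 1.3]
opening: 0.0857
grasp_force: 0.0
```

```bash
python3 - <<'E'
from h import *
o=monitor.get_obs();print({k:np.round(o[k],4) for k in('time','q','ee_pos','tcp_rot')})
c=get_calibration('wrist');im=camera('wrist')[:,:,::-1].copy();cv2.imwrite('pics/w2.png',im)
V=np.array(c['view']);print('C',-V[:3,:3].T@V[:3,3],proj(c,[.485,.268,.078]))
import pickle;pickle.dump(c,open('w2.pkl','wb'))
E
```

```text
{'time': np.float64(6.15), 'q': array([29.2557,  5.7366, 11.24  , 95.3305,  0.4435, 41.7548]), 'ee_pos': array([0.4844, 0.2723, 0.4078]), 'tcp_rot': array([ 1.795540e+02, -1.664000e-01,  1.675022e+02])}
C [0.40300039 0.29047248 0.37766632] [[274.06496345 188.48525307]]
```

View pics/w2.png

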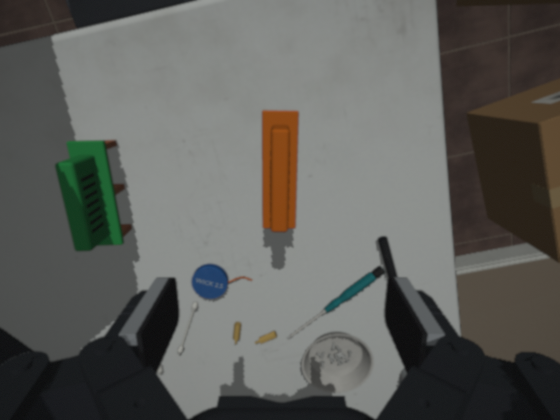

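The orange bar is central: the rib's top face runs from about (272,127)-(290,127) to (271,231)-(289,231), and the plate's far edge is at y=111. Green and the reel are clear to the left.

```bash
python3 - <<'E'
from h import *
import pickle
c=pickle.load(open('w2.pkl','rb'))
r=at(c,[[272,127],[290,127],[289,231],[271,231]],.078);print(r.round(4).tolist(),r.mean(0))
p=at(c,[[262,111],[299,111]],.038);print('plate far',p.round(4).tolist(),p.mean(0))
im=cv2.imread('pics/w2.png');cv2.imwrite('pics/w2c.png',cv2.resize(im[100:250,230:330],None,fx=4,fy=4,interpolation=cv2.INTER_CUBIC))
t=get_calibration('top')
s=at(t,[[321.75,237.5],[368.5,225.5]],.046);print('screws',s.round(4).tolist(),s.mean(0),np.degrees(np.arctan2(*(s[1]-s[0])[1::-1])))
E
```

```text
[[0.4339, 0.278, 0.078], [0.4371, 0.2924, 0.078], [0.5266, 0.2722, 0.078], [0.523, 0.2564, 0.078]] [0.4801702  0.27475266 0.078     ]
plate far [[0.4222, 0.2707, 0.038], [0.4295, 0.3036, 0.038]] [0.42586683 0.28715898 0.038     ]
screws [[0.4312, -0.2806, 0.046], [0.4717, -0.4336, 0.046]] [ 0.45144754 -0.35707444  0.046     ] -75.19532992651888
```

View pics/w2c.png

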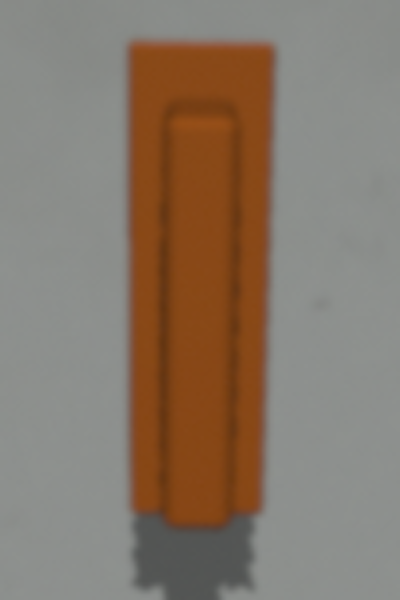

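Call:
carry_out --targets "0.12 0.03 0.6 0.08 -0.03 0.12 1;0 0 0.7 0 0 0 1;0 0 0.7 0 0 0 1;0 0 0.7 0 0 0 1;0 0 0.7 0 0 0 1;0 0 0.6 0 0 0 1;0 0 0.5 0 0 0 1;0 0 0.25 0 0 0 1"

```text
time: 6.87
ee_pos: [0.4808, 0.2687, 0.2156]
tcp_rot: [-179.8, -0.1, 166.6]
wrist_force: [-0.3, 0.5, -0.7]
opening: 0.0855
grasp_force: 0.0
```

Call:
carry_out --targets "0 0 0 0 0 0 -0.2;0 0 0 0 0 0 -0.5;0 0 0 0 0 0 -0.8;0 0 0 0 0 0 -1;0 0 0 0 0 0 -1;0 0 0 0 0 0 -1;0 0 0 0 0 0 -1;0 0 0 0 0 0 -1" --newtons 50

```text
time: 7.53
ee_pos: [0.4819, 0.2695, 0.2191]
tcp_rot: [-180.0, 0.1, 166.6]
wrist_force: [-0.9, -0.4, 3.8]
opening: 0.0154
grasp_force: 52.2
```

Gripped (15 mm opening, 52 N). Lifting, then turning.

Call:
carry_out --targets "0 0 -0.3 0 0 0 -1;0 0 -0.6 0 0 0 -1;0 0 -0.8 0 0 0 -1;0 0 -0.8 0 0 0 -1;0 0 -0.8 0 0 0 -1;0 0 -0.8 0 0 0 -1;0 0 -0.8 0 0 0 -1;0 0 -0.4 0 0 0 -1"

```text
time: 8.2
ee_pos: [0.481, 0.2694, 0.435]
tcp_rot: [179.9, 0.2, 166.6]
wrist_force: [1.1, 0.4, -0.5]
opening: 0.0153
grasp_force: 51.5
```

Call:
carry_out --targets "0 0 0 0 0 0.8 -1;0 0 0 0 0 0.8 -1;0 0 0 0 0 0.8 -1;0 0 0 0 0 0.8 -1;0 0 0 0 0 0.8 -1;0 0 0 0 0 0.8 -1;0 0 0 0 0 0.8 -1;0 0 0 0 0 0.8 -1"

```text
time: 8.87
ee_pos: [0.4813, 0.2695, 0.4308]
tcp_rot: [-179.9, 0.1, 129.7]
wrist_force: [1.7, 0.5, -0.9]
opening: 0.0154
grasp_force: 51.5
```

Call:
carry_out --targets "0 0 0 0 0 0.8 -1;0 0 0 0 0 0.8 -1;0 0 0 0 0 0.8 -1;0 0 0 0 0 0.8 -1;0 0 0 0 0 0.8 -1;0 0 0 0 0 0.4 -1;0 0 0 0 0 0 -1;0 0 0 0 0 0 -1"

```text
time: 9.53
ee_pos: [0.4814, 0.2696, 0.4306]
tcp_rot: [180.0, 0.1, 104.8]
wrist_force: [0.1, 0.2, -0.9]
opening: 0.0152
grasp_force: 51.5
```

Call:
carry_out --targets "-0.75 -0.24 0 0 0 0 -1;-0.75 -0.24 0 0 0 0 -1;-0.75 -0.24 0 0 0 0 -1;-0.75 -0.24 0 0 0 0 -1;-0.75 -0.24 0 0 0 0 -1;-0.75 -0.24 0 0 0 0 -1;-0.75 -0.24 0 0 0 0 -1;-0.75 -0.24 0 0 0 0 -1"

```text
time: 10.2
ee_pos: [0.4677, 0.0166, 0.431]
tcp_rot: [180.0, 0.1, 104.9]
wrist_force: [-0.5, -0.2, -1.2]
opening: 0.0153
grasp_force: 51.5
```

Call:
carry_out --targets "-0.75 -0.24 0 0 0 0 -1;-0.75 -0.24 0 0 0 0 -1;-0.75 -0.24 0 0 0 0 -1;-0.75 -0.24 0 0 0 0 -1;-0.75 -0.24 0 0 0 0 -1;-0.75 -0.24 0 0 0 0 -1;-0.75 -0.24 0 0 0 0 -1;-0.75 -0.24 0 0 0 0 -1"

```text
time: 10.87
ee_pos: [0.4545, -0.2351, 0.4314]
tcp_rot: [180.0, 0.1, 104.8]
wrist_force: [0.7, -0.5, -0.7]
opening: 0.0151
grasp_force: 51.5
```

Call:
carry_out --targets "-0.75 -0.24 0 0 0 0 -1;-0.75 -0.24 0 0 0 0 -1;-0.75 -0.24 0 0 0 0 -1;-0.7 -0.2 0 0 0 0 -1;0 0 0 0 0 0 -1;0 0 0 0 0 0 -1;0 0 0 0 0 0 -1;0 0 0 0 0 0 -1"

```text
time: 11.53
ee_pos: [0.4496, -0.3563, 0.4315]
tcp_rot: [180.0, 0.1, 104.8]
wrist_force: [0.1, -0.2, -1.4]
opening: 0.0153
grasp_force: 51.4
```

```bash
python3 - <<'E'
from h import *
o=monitor.get_obs();print({k:np.round(o[k],4) for k in('time','q','ee_pos','tcp_rot')})
c=get_calibration('wrist');im=camera('wrist')[:,:,::-1].copy();cv2.imwrite('pics/w3.png',im)
import pickle;pickle.dump(c,open('w3.pkl','wb'))
E
```

```text
{'time': np.float64(11.5333), 'q': array([-3.83880e+01,  8.98160e+00,  1.74882e+01,  9.84253e+01,
       -3.40000e-02,  3.67908e+01]), 'ee_pos': array([ 0.4496, -0.3563,  0.4315]), 'tcp_rot': array([1.799785e+02, 8.550000e-02, 1.048211e+02])}
```

View pics/w3.png

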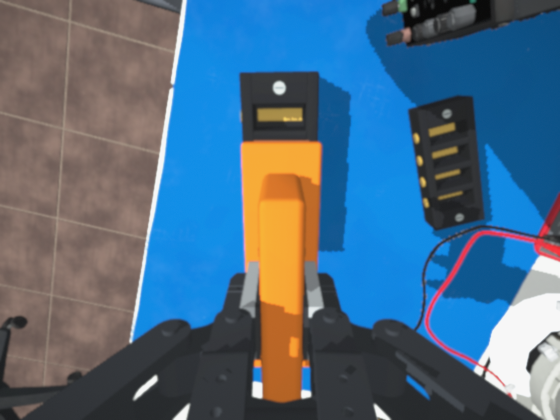

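The block end is visible, with edge (241,73)-(318,72), screw (279,88) and first socket (253..306, 105..130). The held bar's plate end edge is at (242,142)-(321,142). Measuring both.

```bash
python3 - <<'E'
from h import *
import pickle
c=pickle.load(open('w3.pkl','rb'));o=monitor.get_obs();T=o['ee_pos'];y=np.radians(o['tcp_rot'][2])
X=np.array([np.cos(y),np.sin(y)]);Y=np.array([np.sin(y),-np.cos(y)])
def f(n,uv,z):
    w=at(c,uv,z)[:,:2]-T[:2]
    for p,q in zip(uv,w):print(n,p,'tool x,y mm',(1e3*np.array([q@X,q@Y])).round(1))
f('blk edge',[[241,73],[318,72]],.046);f('screw',[[279,88]],.046)
f('blk side low',[[241,136],[318,136]],.046)
f('socket',[[251,105],[305,105],[251,132],[305,132]],.046)
z=T[2]-.219
f('plate',[[242,142],[321,142]],z+.038);f('rib far top',[[262,198],[304,198]],z+.078)
E
```

```text
blk edge [241, 73] tool x,y mm [ 90.9 -37.3]
blk edge [318, 72] tool x,y mm [91.6 33.5]
screw [279, 88] tool x,y mm [77.8 -2.4]
blk side low [241, 136] tool x,y mm [ 33.7 -39.6]
blk side low [318, 136] tool x,y mm [33.5 35.5]
socket [251, 105] tool x,y mm [ 62.7 -28.9]
socket [305, 105] tool x,y mm [62.6 22.2]
socket [251, 132] tool x,y mm [ 37.5 -29.7]
socket [305, 132] tool x,y mm [37.4 22.7]
plate [242, 142] tool x,y mm [ 59.5 -16.7]
plate [321, 142] tool x,y mm [59.5 16.1]
rib far top [262, 198] tool x,y mm [47.8 -6.6]
rib far top [304, 198] tool x,y mm [47.8  6.9]
```

Call:
carry_out --targets "-0.06 -0.07 0.4 0 0 0 -1;0 0 0.7 0 0 0 -1;0 0 0.7 0 0 0 -1;0 0 0.7 0 0 0 -1;0 0 0.6 0 0 0 -1;0 0 0.5 0 0 0 -1;0 0 0.3 0 0 0 -1;0 0 0 0 0 0 -1"

```text
time: 12.25
ee_pos: [0.4473, -0.3593, 0.2728]
tcp_rot: [-179.9, -0.1, 104.8]
wrist_force: [-0.4, -0.1, -0.8]
opening: 0.0154
grasp_force: 51.5
```

Call:
carry_out --targets "0 0 0.15 0 0 0 -1;0 0 0.15 0 0 0 -1;0 0 0.15 0 0 0 -1;0 0 0.15 0 0 0 -1;0 0 0.15 0 0 0 -1;0 0 0.1 0 0 0 -1;0 0 0 0 0 0 -1;0 0 0 0 0 0 -1"

```text
time: 12.92
ee_pos: [0.4475, -0.3604, 0.241]
tcp_rot: [-180.0, 0.1, 104.7]
wrist_force: [0.4, -0.4, -1.2]
opening: 0.0155
grasp_force: 51.5
```

No contact force so far, so the blades are in the sockets. Going the last 8 mm slowly.

Call:
carry_out --targets "0 0 0.05 0 0 0 -1;0 0 0.05 0 0 0 -1;0 0 0.05 0 0 0 -1;0 0 0.03 0 0 0 -1;0 0 0 0 0 0 -1;0 0 0 0 0 0 -1;0 0 0 0 0 0 -1;0 0 0 0 0 0 -1"

```text
time: 13.58
ee_pos: [0.4476, -0.3604, 0.2341]
tcp_rot: [180.0, 0.1, 104.7]
wrist_force: [-0.2, 0.4, -1.3]
opening: 0.0151
grasp_force: 51.5
```

Call:
carry_out --targets "0 0 0.02 0 0 0 -1;0 0 0.02 0 0 0 -1;0 0 0.02 0 0 0 -1;0 0 0 0 0 0 -1;0 0 0 0 0 0 -1;0 0 0 0 0 0 -1;0 0 0 0 0 0 -1;0 0 0 0 0 0 -1"

```text
time: 14.25
ee_pos: [0.4475, -0.3604, 0.2333]
tcp_rot: [179.9, 0.2, 104.7]
wrist_force: [-4.4, 3.5, 10.6]
opening: 0.0152
grasp_force: 53.1
```

Contact (10.6 N) came at the expected home height. Releasing and retreating.

Call:
carry_out --targets "0 0 -0.02 0 0 0 -0.4;0 0 0 0 0 0 -0.2;0 0 0 0 0 0 0.2;0 0 0 0 0 0 0.2;0 0 0 0 0 0 0.2;0 0 0 0 0 0 0.2;0 0 0 0 0 0 0.2;0 0 0 0 0 0 0.2"

```text
time: 14.92
ee_pos: [0.4476, -0.3604, 0.2323]
tcp_rot: [180.0, 0.1, 104.7]
wrist_force: [-0.8, -0.6, -0.8]
opening: 0.0512
grasp_force: 0.0
```

Call:
carry_out --targets "0 0 -0.3 0 0 0 0.2;0 0 -0.6 0 0 0 0.2;0 0 -0.8 0 0 0 0.2;0 0 -0.8 0 0 0 0.2;0 0 -0.8 0 0 0 0.2;0 0 -0.6 0 0 0 0.2;0 0 -0.3 0 0 0 0.2;0 0 0 0 0 0 0.2"

```text
time: 15.58
ee_pos: [0.4475, -0.3601, 0.4048]
tcp_rot: [179.8, 0.4, 104.7]
wrist_force: [0.0, -0.8, 0.6]
opening: 0.051
grasp_force: 0.0
```

```bash
python3 - <<'E'
from h import *
w=camera('wrist')[:,:,::-1];s=camera('side')[:,:,::-1]
s2=cv2.resize(s[140:280,210:340],None,fx=3,fy=3,interpolation=cv2.INTER_CUBIC)
w2=w[40:420,120:440]
cv2.imwrite('pics/end.png',np.hstack([w2,cv2.resize(s2,(353,380))]))
E
```

```text
(no output)
```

View pics/end.png

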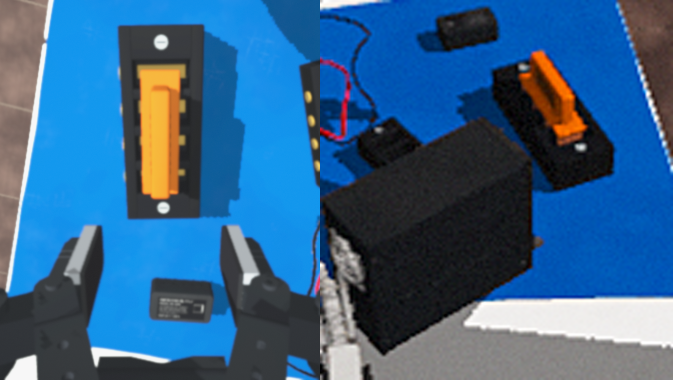

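The bar sits flat and centred in the block with the gripper clear of it. The brick has not moved.

```bash
python3 -c "
from workcell import bot
print(bot.job_done())"
```

```text
the job is handed in; nothing more can be done
None
```

The orange four-blade bar is fully home in the larger black block and released. The gripper never touched the green bar, brick or reel, and I handed the job in at about 16 s of the 40 s allowed.

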